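# Crank a jeweller's cam clamp into its dwell and unload the blank

## Task

Unload the bench cam clamp: turn its crank anticlockwise (seen from above), gripping its handle lightly (at most about 25 N), until the roller sits on the cam's flat dwell so that the jaw stays open by itself, and let go of the crank without ever letting the jaw snap shut. Then lift the brass blank out and set it down in the wooden tray, keeping hold of it until it is on the tray's floor; leave the jaw standing open and the other things on the bench where they are.

Things in the scene. Friction and masses are not known exactly. Their poses are not given: they have to be found in the camera images.
- clamp: Fixed cam clamp: dark steel base plate 100 x 215 x 12 mm (x -50..50, y -50..165). Origin under the plate on the vertical camshaft axis; +y runs from the shaft along the jaw's travel, +z up. Fixed jaw at y 100..118, x -24..24 mm, top 36 mm up; sliding jaw beyond the blank, face at y = 128 mm when closed, 78 mm wide, top 37 mm up.
- jaw (a joint): Travel of the sliding jaw in m: about 0 when closed on the blank, grows as it opens (clamp's +y). A spring of 26 to 29 N shuts it. In its dwell the cam holds it open by 5.5 to 6.5 mm.
- crank: Steel crank on the camshaft. Origin on the shaft axis at bench height; its +x points along the arm to the handle (65 mm from the axis; arm top 60 mm up). Its start angle varies, and it is keyed to the cam at an angle unknown to +-0.6 rad, so its angle does not tell where the dwell is: that must be felt. In mid-dwell the arm points between 0.2 rad short of and 1 rad past the clamp's -y.
- crank_grip (a point): Centre of the upright round wooden handle, 16 mm diameter, 60 to 96 mm up. Load felt turning anticlockwise: under 1 N for the first 0.1 to 1.1 rad; then a ramp of about 0.6 rad, 3 N climbing to 8 to 11 N and fading over its last 0.2 rad; then the dwell, 0.5 rad wide, about 0.5 N, stays where left; then the cam drops off. Let go on the ramp or past the dwell, the jaw snaps shut.
- blank_mid (a point): Centre (half-way up) of the loose brass blank, an upright plate with an arched top: 40 mm wide (its x), 10 mm thick (its y, along the jaw's travel), 56 mm tall, 120 to 200 g. It stands on the base plate (12 mm up) between the jaws, 123 mm from the shaft axis; 32 mm stand proud of the jaws, the top 20 mm arched.
- tray: Wooden open tray, fixed, 120 (its x) x 140 (its y) x 22 mm, walls and floor 5 mm thick. Origin at the centre of its underside.
- saw: Bystander: jeweller's saw frame lying flat. Origin at a frame corner, on the bench.
- jar: Bystander: small closed amber jar, 52 mm diameter, 60 mm tall. Origin under its centre.
- mandrel: Bystander: steel ring mandrel on a round wooden foot, 60 mm diameter, 150 mm tall. Origin under its centre.
- benchpin: Bystander: loose wooden block 90 x 55 x 20 mm. Origin under its centre.
- roller_axis (a point): Centre of the brass roller (16 mm diameter) on the jaw's frame, 26 mm up, on the clamp's +y side of the shaft; it rolls on the rim of the aluminium cam (18 to 34 mm up): base circle radius 22 mm, a flat ramp each side, and between them the round nose of radius 30 mm, the dwell.
There are look-alikes about, which are no part of the job. Several things have the shape of the clamp; the one meant has the colours described above.

How it is judged:
On the way, in this order (a step that is already met when the one before it is completed fails the run):
1. the jaw stands open in the cam's dwell with nothing touching the crank (value of joint jaw above 0.0045 m and contact force between anything else and crank below 0.2 N and z of blank_mid in the frame of clamp below 0.055 m), for 0.4 s.
2. the blank is lifted out of the clamp, the jaw still open (z of blank_mid in the frame of clamp above 0.08 m and value of joint jaw above 0.0045 m), for 0.1 s.
3. the blank is on the tray's floor while still held (contact force between blank and tray above 0.2 N and contact force between the fingers and blank above 0.5 N and z of blank_mid in the frame of tray below 0.045 m and x of blank_mid in the frame of tray between -0.06 and 0.06 m and y of blank_mid in the frame of tray between -0.07 and 0.07 m), for 0.1 s.
At the end, for the whole second after the job is handed in: The jaw stands open by more than 4.5 mm in the cam's dwell, and the blank rests in the tray (on its floor, centre inside the walls and under 44.5 mm above the bench, standing or lying), at rest (value of joint jaw above 0.0045 m and contact force between blank and tray above 0.2 N and z of blank_mid in the frame of tray below 0.045 m and x of blank_mid in the frame of tray between -0.06 and 0.06 m and y of blank_mid in the frame of tray between -0.07 and 0.07 m and linear speed of blank below 0.02 m/s); the robot touches nothing.
It fails at once if the jaw snaps shut (closes faster than 60 mm/s) (velocity of joint jaw below -0.06 m/s).
It fails at once if the crank is forced (pushing and squeezing on it add up to more than 60 N) (contact force between the fingers and crank above 60 N).
It fails at once if a bystander is moved by more than 20 mm (distance of any of saw, jar, mandrel, benchpin from where it was at the start of the episode above 0.02 m).
It also fails if it takes over 70 s, if anything falls off the work surface, if the arm or the gripper's body presses on something with over 40 N, if the wrist force passes 120 N, or if a joint passes its speed limit or range.

## Robot

A 6-joint arm with a two-finger parallel gripper is mounted at the origin on the work surface. World frame = base frame: x ahead of the robot, y to its left, z up, the work surface at z = 0. Lengths are in m, angles in rad, forces in N, time in s.
With the tool pointing down it reaches from about 0.35 to 0.775 m from the base axis. Payload 5.5 kg.
Tool frame: the origin (TCP) lies at the very end of the fingers, on their centre line; the grasp point (between the pads) lies 19 mm behind it; z points along the fingers, y is the direction in which the jaws open and shut (so a half turn about z gives the same grasp; the last joint's range is limited). The gripper opens to 85 mm and grips with 20 to 120 N. Pads are 22 mm wide; open, the fingers measure 114 mm over their backs; the gripper's body (76 mm by 85 mm) begins 54 mm behind the grasp point. The pads swing forward as they close: fully open they stand 13 mm farther back than shut.
Start: joints at [-1.33, 0.313, 0.046, 1.304, 0, 1.431], TCP at [0.214, -0.534, 0.231] pointing down, gripper open.
Joint ranges: [-2.76, 2.76], [-0.86, 1.69], [-1.03, 1.26], [-2.2, 2.34], [-1.47, 1.5], [-3.14, 3.14]. Speed limits (rad/s): [2.57, 2.57, 3.14, 3.14, 3.14, 3.14].

## Interface

Orientations are given as a unit quaternion [w, x, y, z].
In Python, from workcell import get_state, imaging, env, spotter gives the robot as it stands.
- The arm moves only by the tool play_rows, never from a script. Its argument "moves" is a list of rows, each an object with "claw": the finger opening in cm, from 0 to 8.54; "delta_pos": the shift along the tool's x, y, z in cm, a list of three; "twist": the turn about the tool's z in degrees. A call has 1 to 12 rows; each row is the pose to reach, as a shift and turn from the pose commanded when the call began, along the tool's axes at that moment; what a row does not reach only later rows make up. A row lasts 1/8 s, in which the tool goes at most 62.5 mm and 10.7 degrees, less where a joint would pass 70% of its speed; a pose out of reach is approached as far as the arm can. A call with a gripper value outside its range is refused whole. The fingers move at their own pace and stop on an object; "force" is the grip in N (left out, the last holds). Time passes only in rows, so rows that repeat a pose let the fingers close. It gives the time, the measured TCP pose, the force and the opening at its end, in the units of the state.
- get_state(): the state, without advancing time (a new reading comes with each control period).
- imaging.read_camera(name): name is "side" or "top" or "wrist"; returns the picture (384x512x3 uint8, red, green, blue); there is no depth.
- imaging.camera_info(name): a dict with "fx", "fy", "cx", "cy" (pixels), "world_to_cam" (4x4, takes a point from world to camera coordinates). Camera axes: x right, y down, z forward; pixel columns grow to the right and rows downward; lengths in m; the calibration is good to about 2 mm. A picture is of the moment at which its call begins: read the wrist's pose just before it. camera_info takes no time and is no camera call; for the wrist camera it gives the pose at the moment of the call.
- env.hand_in(): hands the job in, once; it reports no verdict.
Trained networks look in the newest picture that a camera, given by its name, has taken for a name from the list of things; names that differ only in an ending like _2 or _b are one class to them, and where a whole thing is asked for, a point or a joint stands for the part that bears it (a point fixed in the world has none). Each returns a list of dicts, best first, with "conf" (0 to 1); they miss things now and then, are a little off and sometimes report something else, mostly with a low value. They report only what shows in the picture. A call takes as long as a camera call. They do not tell look-alikes from the thing itself.
- spotter.spot_in(camera, query): "extent" ([left, top, right, bottom] in pixels, round what is visible of it).
The state is a dict: "clock": time; "joint_pos": joint angles; "qvel": joint speeds; "tau": joint torques, N m; "tcp_pos": TCP position; "orientation": TCP orientation; "wrist_force": force on the tool from outside, world axes, zero at the start; "ft_torque": the same for the moment, N m; "finger_gap": finger opening in m.
Only numpy, scipy, OpenCV 4.12 (cv2) and the standard library are available. Lean on these libraries where they do the work, as an engineer would, in place of code of your own. Each camera call takes 0.05 s, during which the arm holds its last target. There are 200 camera calls.

## Working session

There is one attempt and no reset: what is moved stays moved. The work goes in short steps, Python scripts to look and compute and a tool call to move; the robot and the scene stay as the last step left them, time stands still between calls to the robot, and variables do not carry over. Pictures are saved under pics/ and viewed, about 8 in all and at most 12, crops included, and the job is handed in when it is done.

Besides the shell and the picture viewer there is one more tool, called after "Request:" as name([rows], argument=value, ...), one row to a line, values as JSON. play_rows: Moves the arm, as the interface text tells. Its arguments: {"type":"object","properties":{"moves":{"type":"array"},"force":{"type":"number"}},"required":["moves"]}

```bash
mkdir -p pics; ls; python3 - <<'E'
from workcell import get_state, imaging, env, spotter
import cv2,numpy as np
print(get_state())
for c in ("top","side"):
    im=imaging.read_camera(c); cv2.imwrite(f"pics/{c}0.png",im[:,:,::-1])
    i=imaging.camera_info(c); print(c,i["fx"],i["fy"],i["cx"],i["cy"],np.round(i["world_to_cam"],4).tolist())
    for q in ("clamp","crank","tray","blank_mid","crank_grip"):
        print(q,[(np.round(d["extent"]).tolist(),round(d["conf"],2)) for d in spotter.spot_in(c,q)])
a=cv2.imread("pics/top0.png");b=cv2.imread("pics/side0.png")
cv2.imwrite("pics/top0b.png",cv2.resize(a,(800,600),interpolation=cv2.INTER_CUBIC));cv2.imwrite("pics/side0b.png",cv2.resize(b,(800,600),interpolation=cv2.INTER_CUBIC))
E
```

```text
pics
{'clock': 0.0, 'joint_pos': array([-1.32960454e+00,  3.13997330e-01,  4.49953100e-02,  1.30359648e+00,
       -2.72230703e-05,  1.43119301e+00]), 'qvel': array([ 8.33303556e-05, -1.57229352e-03,  1.52033063e-04, -2.05569483e-04,
       -6.49209803e-04, -2.25713599e-03]), 'tau': array([-1.01956930e-04, -4.80625927e+01,  2.98534673e+01,  1.92697509e-02,
       -1.49789835e-04, -2.50754425e-06]), 'tcp_pos': array([ 0.21356417, -0.53332692,  0.23041729]), 'orientation': array([-8.99233879e-04,  9.81928676e-01,  1.89249209e-01, -5.93443267e-05]), 'wrist_force': array([0.62396654, 0.45484039, 0.03146173]), 'ft_torque': array([0.03143646, 0.01558311, 0.03894629]), 'finger_gap': 0.0849475030805751}
top 424.5702180037533 424.5702180037533 253.23381566061047 192.09809725501123 [[-0.0049, -1.0, 0.0047, -0.151], [-0.9934, 0.0043, -0.1144, 0.5499], [0.1143, -0.0053, -0.9934, 1.1744], [0.0, 0.0, 0.0, 1.0]]
clamp [([165.0, 166.0, 248.0, 228.0], 0.97), ([369.0, 162.0, 443.0, 214.0], 0.87), ([40.0, 236.0, 148.0, 335.0], 0.7), ([249.0, 240.0, 330.0, 314.0], 0.58), ([171.0, 166.0, 221.0, 209.0], 0
[... 531 characters left out ...]
0.1264, 0.6938, -0.709, 0.2399], [0.1253, -0.6979, -0.7052, 1.2589], [0.0, 0.0, 0.0, 1.0]]
clamp [([238.0, 98.0, 286.0, 147.0], 0.89), ([285.0, 172.0, 354.0, 225.0], 0.88), ([257.0, 311.0, 375.0, 384.0], 0.83), ([197.0, 206.0, 272.0, 281.0], 0.71), ([239.0, 206.0, 270.0, 226.0], 0.62)]
crank [([323.0, 323.0, 370.0, 357.0], 0.96), ([240.0, 208.0, 272.0, 227.0], 0.7), ([333.0, 168.0, 353.0, 191.0], 0.7), ([261.0, 99.0, 285.0, 108.0], 0.44), ([205.0, 231.0, 247.0, 276.0], 0.28)]
tray [([168.0, 310.0, 234.0, 382.0], 0.74)]
blank_mid []
crank_grip [([323.0, 323.0, 374.0, 359.0], 0.78), ([328.0, 172.0, 356.0, 191.0], 0.76), ([239.0, 209.0, 270.0, 225.0], 0.64), ([260.0, 95.0, 281.0, 105.0], 0.58)]
```

View pics/top0b.png

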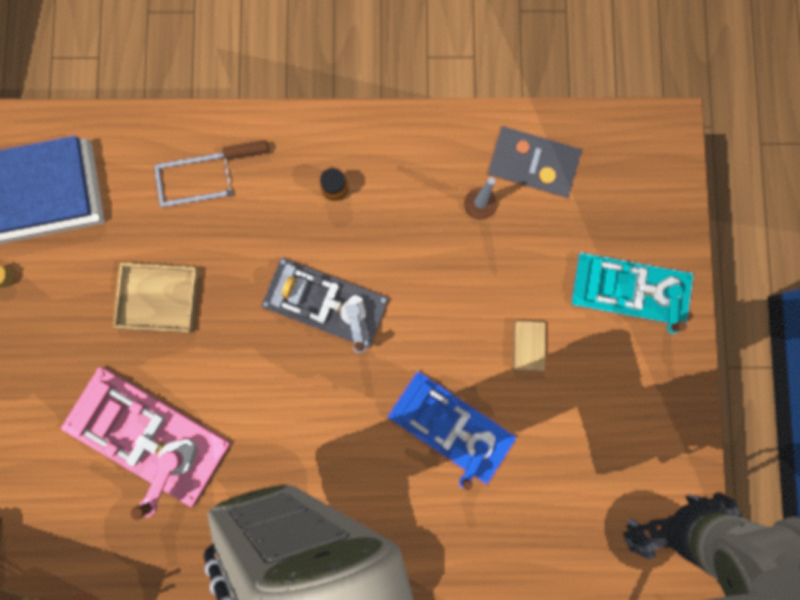

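View pics/side0b.png

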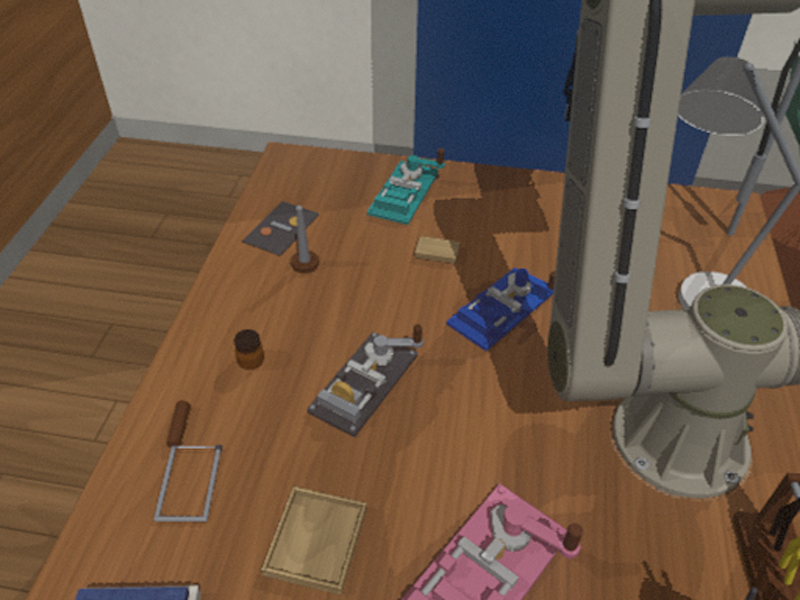

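Top view (800 px): the dark steel clamp with the brass blank is at (325,303). The look-alikes are pink (147,437), blue (452,427) and teal (633,290). I choose the dark one. The tray is at (157,297), with the handle about (361,346).

```bash
cat > h.py <<'E'
from workcell import get_state, imaging, env, spotter
import cv2,numpy as np
from scipy.spatial.transform import Rotation as R
def px2w(info,u,v,z):
    W=np.array(info["world_to_cam"]);r=W[:3,:3].T@np.array([(u-info["cx"])/info["fx"],(v-info["cy"])/info["fy"],1])
    o=-W[:3,:3].T@W[:3,3]; return o+r*(z-o[2])/r[2]
def w2px(info,p):
    W=np.array(info["world_to_cam"]);c=W[:3,:3]@np.asarray(p)+W[:3,3];return np.array([info["fx"]*c[0]/c[2]+info["cx"],info["fy"]*c[1]/c[2]+info["cy"]])
def rot(s):
    q=s["orientation"];return R.from_quat([q[1],q[2],q[3],q[0]])
def totool(s,p): return rot(s).inv().apply(np.asarray(p)-s["tcp_pos"])*100
def snap(name,f,crop=None,scale=1):
    i=imaging.camera_info(name);s=get_state();im=imaging.read_camera(name)[:,:,::-1]
    if crop: im=im[crop[1]:crop[3],crop[0]:crop[2]]
    cv2.imwrite(f,cv2.resize(im,None,fx=scale,fy=scale,interpolation=cv2.INTER_CUBIC)); return i,s
E
python3 - <<'E'
from h import *
i=imaging.camera_info("top");k=1/1.5625
for n,u,v,z in [("c1",283,259,.012),("c2",388,298,.012),("c3",370,347,.012),("c4",263,306,.012),("shaft",352,306,.06),("handle",361,346,.096),("blank",290,286,.06),("t1",118,264,.022),("t2",197,266,.022),("t3",194,331,.022),("t4",114,328,.022),("mandrel top",490,182,.15),("jar",333,178,.06),("pin",530,345,.02)]:
    print(n,np.round(px2w(i,u*k,v*k,z),4))
s=get_state();print(np.round(rot(s).as_matrix(),3))
iw=imaging.camera_info("wrist");W=np.array(iw["world_to_cam"]);T=np.eye(4);T[:3,:3]=rot(s).as_matrix();T[:3,3]=s["tcp_pos"]
print(iw["fx"],np.round(W@T,3))
E
```

```text
c1 [0.6295 0.0557 0.012 ]
c2 [ 0.5556 -0.1394  0.012 ]
c3 [ 0.4653 -0.1061  0.012 ]
c4 [0.5417 0.0913 0.012 ]
shaft [ 0.5359 -0.0758  0.06  ]
handle [ 0.4633 -0.0936  0.096 ]
blank [0.5722 0.0345 0.06  ]
t1 [0.6196 0.3574 0.022 ]
t2 [0.6153 0.2121 0.022 ]
t3 [0.4954 0.214  0.022 ]
t4 [0.5016 0.3596 0.022 ]
mandrel top [ 0.7341 -0.3118  0.15  ]
jar [ 0.7695 -0.0408  0.06  ]
pin [ 0.4672 -0.3981  0.02  ]
[[ 0.928  0.372  0.   ]
 [ 0.372 -0.928 -0.   ]
 [-0.     0.    -1.   ]]
280.13041517657973 [[ 0.     1.     0.    -0.001]
 [-0.951  0.    -0.31   0.03 ]
 [-0.31  -0.     0.951  0.16 ]
 [ 0.     0.     0.     1.   ]]
```

Request:
play_rows([
  {"claw": 8.5,"delta_pos": [39.5,-31.5,1],"twist": 7},
  {"claw": 8.5,"delta_pos": [39.5,-31.5,1],"twist": 7},
  {"claw": 8.5,"delta_pos": [39.5,-31.5,1],"twist": 7},
  {"claw": 8.5,"delta_pos": [39.5,-31.5,1],"twist": 7},
  {"claw": 8.5,"delta_pos": [39.5,-31.5,1],"twist": 7},
  {"claw": 8.5,"delta_pos": [39.5,-31.5,1],"twist": 7},
  {"claw": 8.5,"delta_pos": [39.5,-31.5,1],"twist": 7},
  {"claw": 8.5,"delta_pos": [39.5,-31.5,1],"twist": 7},
  {"claw": 8.5,"delta_pos": [39.5,-31.5,1],"twist": 7},
  {"claw": 8.5,"delta_pos": [39.5,-31.5,1],"twist": 7},
  {"claw": 8.5,"delta_pos": [39.5,-31.5,1],"twist": 7},
  {"claw": 8.5,"delta_pos": [39.5,-31.5,1],"twist": 7},
], force=20)

```text
clock: 2.1
tcp_pos: [0.4629, -0.096, 0.2214]
orientation: [0.0, 0.992, 0.128, 0.0]
wrist_force: [0.2, 0.0, 0.7]
finger_gap: 0.0851
```

```bash
python3 - <<'E'
from h import *
i,s=snap("wrist","pics/w1.png",None,1.5)
print(s["tcp_pos"],s["clock"],s["wrist_force"],np.round(rot(s).as_matrix(),3).tolist())
for n,p in [("shaft",[.532,-.076,.06]),("handle",[.463,-.0936,.096]),("blank",[.572,.0388,.068])]: print(n,w2px(i,p)*1.5)
for q in ("crank","crank_grip","blank_mid","clamp"): print(q,[(np.round(np.array(d["extent"])*1.5).tolist(),round(d["conf"],2)) for d in spotter.spot_in("wrist",q)])
E
```

```text
[ 0.46290987 -0.0959594   0.22136671] 2.1 [0.24029839 0.01602118 0.72729914] [[0.967, 0.253, 0.0], [0.253, -0.967, -0.0], [-0.0, 0.0, -1.0]]
shaft [375.86575706 156.88661437]
handle [374.98455589 270.00967411]
blank [214.14321065  44.01816434]
crank [([361.0, 144.0, 397.0, 279.0], 0.75)]
crank_grip [([361.0, 142.0, 392.0, 275.0], 0.8), ([181.0, 1.0, 359.0, 161.0], 0.36)]
blank_mid [([208.0, 18.0, 256.0, 81.0], 0.64), ([160.0, 0.0, 466.0, 278.0], 0.4)]
clamp [([0.0, 280.0, 87.0, 437.0], 0.93), ([391.0, 312.0, 525.0, 494.0], 0.83), ([164.0, 0.0, 467.0, 282.0], 0.7)]
```

View pics/w1.png

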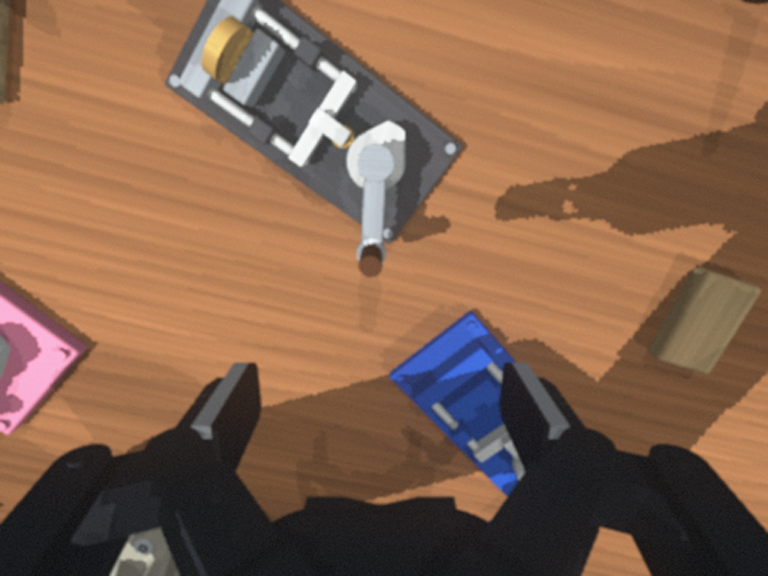

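The picture shows the dark clamp with its brass blank at (228,48). The hub is at (375,160), the handle top at (371,261), the roller at (350,138) and the cam nose at about (392,128). Mid-dwell looks to be roughly 85° anticlockwise from here.

```bash
python3 - <<'E'
from h import *
i=imaging.camera_info("wrist");s=get_state()
P={}
for n,u,v,z in [("hub",375,160,.062),("handle",371,261,.096),("b1",450,148,.012),("b2",388,234,.012),("b4",175,80,.012),("blanktop",228,38,.066)]:
    P[n]=px2w(i,u/1.5,v/1.5,z);print(n,np.round(P[n],4))
d=P["handle"]-P["hub"];print(np.hypot(*d[:2]),np.degrees(np.arctan2(d[1],d[0])))
h=P["handle"].copy();h[2]=.067;print("tool cm",totool(s,h))
E
```

```text
hub [ 0.5302 -0.0751  0.062 ]
handle [ 0.4686 -0.0887  0.096 ]
b1 [ 0.5527 -0.1305  0.012 ]
b2 [ 0.473  -0.1008  0.012 ]
b4 [0.5464 0.0871 0.012 ]
blanktop [0.5779 0.0326 0.066 ]
0.06304912384314196 -167.49256146520162
tool cm [ 0.69088651 -0.49105152 15.43395167]
```

Request:
play_rows([
  {"claw": 8.5,"delta_pos": [0.6,-0.5,5],"twist": 2},
  {"claw": 8.5,"delta_pos": [0.6,-0.5,10],"twist": 2},
  {"claw": 8.5,"delta_pos": [0.6,-0.5,14],"twist": 2},
  {"claw": 8.5,"delta_pos": [0.6,-0.5,15.4],"twist": 2},
  {"claw": 3,"delta_pos": [0.6,-0.5,15.4],"twist": 2},
  {"claw": 3,"delta_pos": [0.6,-0.5,15.4],"twist": 2},
  {"claw": 0.5,"delta_pos": [0.6,-0.5,15.4],"twist": 2},
  {"claw": 0.5,"delta_pos": [0.6,-0.5,15.4],"twist": 2},
  {"claw": 0.5,"delta_pos": [0.6,-0.5,15.4],"twist": 2},
  {"claw": 0.5,"delta_pos": [0.6,-0.5,15.4],"twist": 2},
], force=20)

```text
clock: 3.6
tcp_pos: [0.4686, -0.0886, 0.0683]
orientation: [0.001, 0.994, 0.112, 0.001]
wrist_force: [-0.9, 0.5, 5.9]
finger_gap: 0.0152
```

```bash
python3 - <<'E'
from h import *
i,s=snap("wrist","pics/w2.png",None,1.5);print({k:np.round(v,4).tolist() for k,v in s.items()})
E
```

```text
{'clock': 3.6, 'joint_pos': [-0.3552, 0.2421, -0.476, 0.8506, -0.0002, 2.5626], 'qvel': [0.0005, 0.0004, -0.0009, 0.0006, 0.0002, 0.0017], 'tau': [0.0524, -36.4854, 23.5553, -0.3912, 0.0524, 0.0081], 'tcp_pos': [0.4686, -0.0886, 0.0683], 'orientation': [0.0005, 0.9937, 0.1116, 0.0009], 'wrist_force': [-0.9382, 0.4535, 5.9473], 'ft_torque': [0.0684, 0.2104, 0.0587], 'finger_gap': 0.0152}
```

View pics/w2.png

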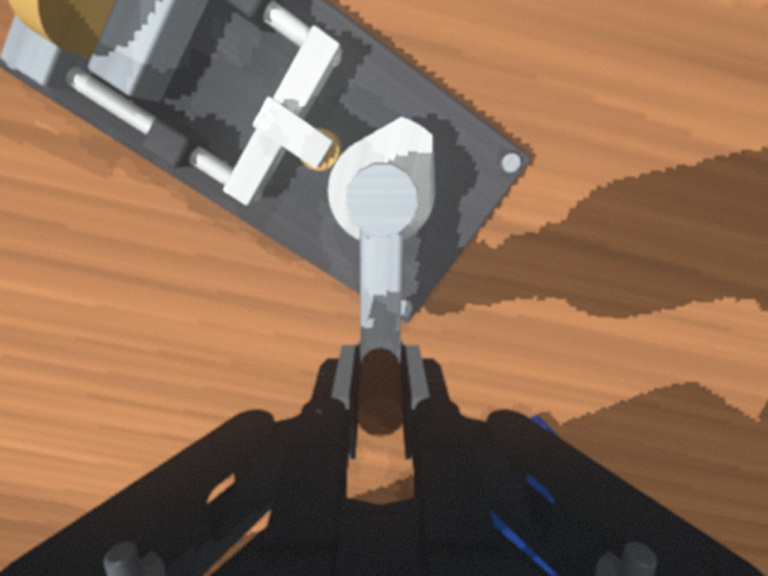

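```bash
python3 - <<'E'
from h import *
i=imaging.camera_info("wrist");s=get_state()
h=px2w(i,381/1.5,200/1.5,.062);print(h,totool(s,h))
print(totool(s,[.5305,-.0752,.06]))
for th in range(0,121,4):
    t=np.radians(th);print(th,round(6.5*(1-np.cos(t)),2),round(6.5*np.sin(t),2),end=" | ")
E
```

```text
[ 0.5283384  -0.07637747  0.062     ] [6.09704597 0.13633875 0.63792619]
[6.33363672 0.06923535 0.83820427]
0 0.0 0.0 | 4 0.02 0.45 | 8 0.06 0.9 | 12 0.14 1.35 | 16 0.25 1.79 | 20 0.39 2.22 | 24 0.56 2.64 | 28 0.76 3.05 | 32 0.99 3.44 | 36 1.24 3.82 | 40 1.52 4.18 | 44 1.82 4.52 | 48 2.15 4.83 | 52 2.5 5.12 | 56 2.87 5.39 | 60 3.25 5.63 | 64 3.65 5.84 | 68 4.07 6.03 | 72 4.49 6.18 | 76 4.93 6.31 | 80 5.37 6.4 | 84 5.82 6.46 | 88 6.27 6.5 | 92 6.73 6.5 | 96 7.18 6.46 | 100 7.63 6.4 | 104 8.07 6.31 | 108 8.51 6.18 | 112 8.93 6.03 | 116 9.35 5.84 | 120 9.75 5.63 |
```

Request:
play_rows([
  {"claw": 0.5,"delta_pos": [0,0,-0.2],"twist": 0},
  {"claw": 0.5,"delta_pos": [0.02,0.44,-0.2],"twist": -4},
  {"claw": 0.5,"delta_pos": [0.06,0.88,-0.2],"twist": -8},
  {"claw": 0.5,"delta_pos": [0.14,1.31,-0.2],"twist": -12},
  {"claw": 0.5,"delta_pos": [0.14,1.31,-0.2],"twist": -12},
  {"claw": 0.5,"delta_pos": [0.14,1.31,-0.2],"twist": -12},
])

```text
clock: 4.4
tcp_pos: [0.4725, -0.1003, 0.0687]
orientation: [-0.0, 0.977, 0.214, 0.0]
wrist_force: [6.4, 1.3, -10.7]
finger_gap: 0.0152
```

```bash
cat > st.py <<'E'
from h import *
s=get_state();Rm=rot(s);print("t",s["clock"],"heading",np.degrees(np.arctan2(*Rm.as_matrix()[[1,0],0])),"tcp",np.round(s["tcp_pos"],4),"F tool",np.round(Rm.inv().apply(s["wrist_force"]),2),"M tool",np.round(Rm.inv().apply(s["ft_torque"]),3),"gap",s["finger_gap"])
d=s["tcp_pos"][:2]-[.5305,-.0752];print("R",np.hypot(*d),"ang",np.degrees(np.arctan2(d[1],d[0]))%360)
E
python3 st.py
```

```text
t 4.4 heading 24.742442476286126 tcp [ 0.4725 -0.1003  0.0687] F tool [ 6.36  1.51 10.7 ] M tool [-0.344  1.082  0.044] gap 0.015184949069416873
R 0.06319533888347872 ang 203.42519300864595
```

Request:
play_rows([
  {"claw": 0.5,"delta_pos": [0.08,0,0.13],"twist": 0},
  {"claw": 0.5,"delta_pos": [0.1,0.44,0.13],"twist": -4},
  {"claw": 0.5,"delta_pos": [0.14,0.88,0.13],"twist": -8},
  {"claw": 0.5,"delta_pos": [0.22,1.31,0.13],"twist": -12},
  {"claw": 0.5,"delta_pos": [0.22,1.31,0.13],"twist": -12},
  {"claw": 0.5,"delta_pos": [0.22,1.31,0.13],"twist": -12},
])

```text
clock: 5.15
tcp_pos: [0.4793, -0.112, 0.0684]
orientation: [0.0, 0.949, 0.315, -0.0]
wrist_force: [-2.5, -1.7, 4.2]
finger_gap: 0.0152
```

```bash
python3 st.py
```

```text
t 5.15 heading 36.72025611746106 tcp [ 0.4793 -0.112   0.0684] F tool [-3.07 -0.1  -4.22] M tool [-0.026 -0.477 -0.038] gap 0.015211769034417634
R 0.06304911290122565 ang 215.66125112553837
```

Request:
play_rows([
  {"claw": 0.5,"delta_pos": [0,0.44,-0.05],"twist": -4},
  {"claw": 0.5,"delta_pos": [0.04,0.88,-0.05],"twist": -8},
  {"claw": 0.5,"delta_pos": [0.11,1.31,-0.05],"twist": -12},
  {"claw": 0.5,"delta_pos": [0.11,1.31,-0.05],"twist": -12},
  {"claw": 0.5,"delta_pos": [0.11,1.31,-0.05],"twist": -12},
])

```text
clock: 5.78
tcp_pos: [0.488, -0.1215, 0.0685]
orientation: [0.0, 0.911, 0.413, -0.0]
wrist_force: [-2.1, -1.5, 1.5]
finger_gap: 0.0149
```

```bash
python3 st.py
```

```text
t 5.775 heading 48.72771216524177 tcp [ 0.488  -0.1215  0.0685] F tool [-2.54 -0.56 -1.54] M tool [-0.022 -0.422 -0.048] gap 0.014863239949995718
R 0.06281599323463045 ang 227.47858002652134
```

Request:
play_rows([
  {"claw": 0.5,"delta_pos": [0,0.44,0],"twist": -4},
  {"claw": 0.5,"delta_pos": [0.04,0.88,0],"twist": -8},
  {"claw": 0.5,"delta_pos": [0.04,0.88,0],"twist": -8},
  {"claw": 0.5,"delta_pos": [0.04,0.88,0],"twist": -8},
])

```text
clock: 6.28
tcp_pos: [0.4948, -0.1268, 0.0684]
orientation: [-0.0, 0.88, 0.475, -0.0]
wrist_force: [-1.8, -1.1, 1.9]
finger_gap: 0.0151
```

```bash
python3 st.py
```

```text
t 6.275 heading 56.72895306684261 tcp [ 0.4948 -0.1268  0.0684] F tool [-1.88 -0.95 -1.85] M tool [ 0.282 -0.451  0.005] gap 0.015137495963981031
R 0.06277403820746102 ang 235.33895452728763
```

Request:
play_rows([
  {"claw": 0.5,"delta_pos": [0,0.44,0],"twist": -4},
  {"claw": 0.5,"delta_pos": [0.04,0.88,0],"twist": -8},
  {"claw": 0.5,"delta_pos": [0.04,0.88,0],"twist": -8},
  {"claw": 0.5,"delta_pos": [0.04,0.88,0],"twist": -8},
])

```text
clock: 6.78
tcp_pos: [0.5017, -0.131, 0.0683]
orientation: [-0.001, 0.845, 0.535, -0.001]
wrist_force: [-6.1, 0.3, 5.1]
finger_gap: 0.0153
```

```bash
python3 st.py
```

```text
t 6.775 heading 64.71510914488502 tcp [ 0.5017 -0.131   0.0683] F tool [-2.37 -5.64 -5.05] M tool [ 0.964 -0.395  0.126] gap 0.015291282421294844
R 0.0627833739007111 ang 242.70792842219595
```

Request:
play_rows([
  {"claw": 0.5,"delta_pos": [0,0.44,-0.04],"twist": -4},
  {"claw": 0.5,"delta_pos": [0.04,0.88,-0.04],"twist": -8},
  {"claw": 0.5,"delta_pos": [0.04,0.88,-0.04],"twist": -8},
  {"claw": 0.5,"delta_pos": [0.04,0.88,-0.04],"twist": -8},
])

```text
clock: 7.28
tcp_pos: [0.5088, -0.1339, 0.0683]
orientation: [-0.002, 0.805, 0.593, -0.001]
wrist_force: [-6.5, 1.1, 3.9]
finger_gap: 0.0149
```

```bash
python3 st.py
```

```text
t 7.275 heading 72.72027615744577 tcp [ 0.5088 -0.1339  0.0683] F tool [-0.85 -6.61 -3.86] M tool [ 1.33  -0.182  0.143] gap 0.014908125874834009
R 0.06255922669227791 ang 249.73132516376705
```

Request:
play_rows([
  {"claw": 0.5,"delta_pos": [0,0.44,0],"twist": -4},
  {"claw": 0.5,"delta_pos": [0.04,0.88,0],"twist": -8},
  {"claw": 0.5,"delta_pos": [0.04,0.88,0],"twist": -8},
  {"claw": 0.5,"delta_pos": [0.04,0.88,0],"twist": -8},
])

```text
clock: 7.78
tcp_pos: [0.5177, -0.1362, 0.0683]
orientation: [-0.002, 0.762, 0.648, -0.001]
wrist_force: [-5.9, 0.7, 2.9]
finger_gap: 0.0155
```

```bash
python3 st.py
```

```text
t 7.775 heading 80.75315997353857 tcp [ 0.5177 -0.1362  0.0683] F tool [-0.28 -5.93 -2.85] M tool [ 1.181  0.011 -0.099] gap 0.015528148787959883
R 0.06227911160450775 ang 258.17147274267086
```

Request:
play_rows([
  {"claw": 0.5,"delta_pos": [0,0.44,0],"twist": -4},
  {"claw": 0.5,"delta_pos": [0.04,0.88,0],"twist": -8},
  {"claw": 0.5,"delta_pos": [0.04,0.88,0],"twist": -8},
  {"claw": 0.5,"delta_pos": [0.04,0.88,0],"twist": -8},
])

```text
clock: 8.28
tcp_pos: [0.5273, -0.1373, 0.0683]
orientation: [-0.001, 0.715, 0.699, -0.0]
wrist_force: [-4.3, 1.9, -0.5]
finger_gap: 0.0151
```

```bash
python3 st.py
```

```text
t 8.275 heading 88.75807115648446 tcp [ 0.5273 -0.1373  0.0683] F tool [ 1.83 -4.31  0.48] M tool [ 0.877  0.47  -0.098] gap 0.015073991204970666
R 0.062159086667112694 ang 267.0564500201023
```

Request:
play_rows([
  {"claw": 0.5,"delta_pos": [0,0.44,0],"twist": -4},
  {"claw": 0.5,"delta_pos": [0,0.44,0],"twist": -4},
  {"claw": 0.5,"delta_pos": [0,0.44,0],"twist": -4},
])

```text
clock: 8.65
tcp_pos: [0.5325, -0.1374, 0.0684]
orientation: [-0.001, 0.69, 0.724, 0.0]
wrist_force: [-0.8, 4.7, -3.6]
finger_gap: 0.0153
```

```bash
python3 st.py
```

```text
t 8.65 heading 92.76317077654635 tcp [ 0.5325 -0.1374  0.0684] F tool [ 4.7  -0.62  3.63] M tool [ 0.256  0.876 -0.15 ] gap 0.015289915828308201
R 0.06219799984970726 ang 271.81625003268323
```

Request:
play_rows([
  {"claw": 0.5,"delta_pos": [0.06,0.44,0.04],"twist": -4},
  {"claw": 0.5,"delta_pos": [0.11,0.88,0.04],"twist": -8},
  {"claw": 0.5,"delta_pos": [0.13,1.1,0.04],"twist": -10},
  {"claw": 0.5,"delta_pos": [0.13,1.1,0.04],"twist": -10},
  {"claw": 0.5,"delta_pos": [0.13,1.1,0.04],"twist": -10},
])

```text
clock: 9.28
tcp_pos: [0.5432, -0.1358, 0.0683]
orientation: [-0.0, 0.624, 0.781, 0.0]
wrist_force: [-4.0, 3.9, -0.9]
finger_gap: 0.0148
```

```bash
python3 st.py; python3 -c "
from h import *
snap('wrist','pics/w3.png',None,1.5)"
```

```text
t 9.275 heading 102.77454056014908 tcp [ 0.5432 -0.1358  0.0683] F tool [ 4.69 -3.01  0.87] M tool [ 0.35   0.993 -0.209] gap 0.014811355902621422
R 0.06194669228779064 ang 281.84146107797335
```

View pics/w3.png

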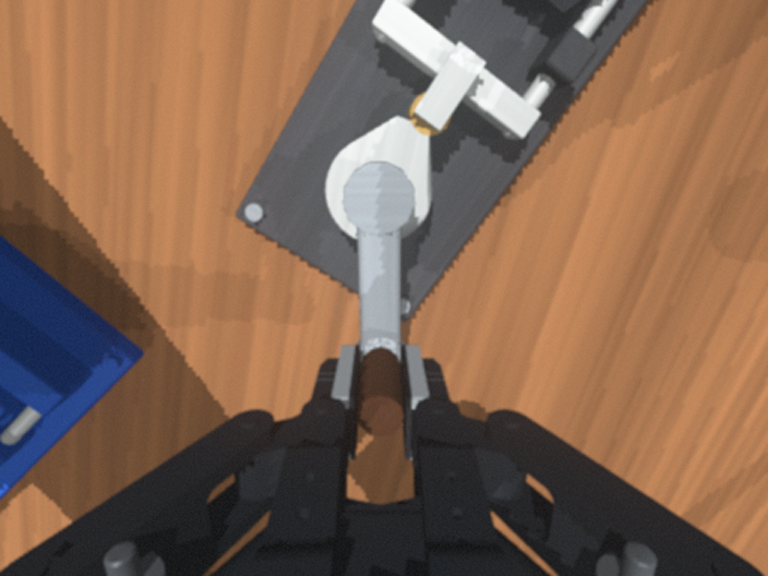

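```bash
python3 - <<'E'
from h import *
i=imaging.camera_info("wrist");c=px2w(i,379/1.5,196/1.5,.062);print(c, w2px(i,[c[0],c[1],.034])*1.5)
for n,u,v in [("left corner",403,117),("right corner",431,142),("roller c",428,115),("bar",463,62)]:
    d=px2w(i,u/1.5,v/1.5,.034)-c;print(n,np.hypot(*d[:2])*1e3,np.degrees(np.arctan2(d[1],d[0])))
E
cp pics/w3.png /tmp/; python3 -c "
import cv2;a=cv2.imread('pics/w3.png');cv2.imwrite('pics/w3c.png',cv2.resize(a[80:260,300:500],None,fx=3,fy=3,interpolation=cv2.INTER_CUBIC))"
```

```text
[ 0.52838466 -0.07531919  0.062     ] [379.07350666 188.45844896]
left corner 29.096853240160105 83.9005248529569
right corner 27.636538499361194 54.01319133615712
roller c 34.18297512420718 68.56259669478048
bar 56.721345029430466 68.65765161184261
```

View pics/w3c.png

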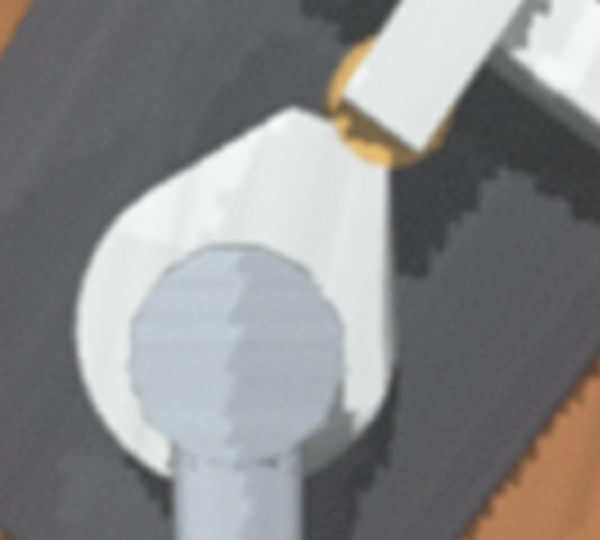

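The roller sits at 68.6° and the cam's nose spans about 55–84°, so this is mid-dwell. I'll relax the strain, open, and rise.

Request:
play_rows([
  {"claw": 0.5,"delta_pos": [0.06,-0.03,0.0],"twist": 0},
  {"claw": 0.5,"delta_pos": [0.06,-0.03,0.0],"twist": 0},
  {"claw": 3,"delta_pos": [0.06,-0.03,0],"twist": 0},
  {"claw": 5,"delta_pos": [0.06,-0.03,0],"twist": 0},
  {"claw": 5,"delta_pos": [0.06,-0.03,0],"twist": 0},
  {"claw": 5,"delta_pos": [0.06,-0.03,0],"twist": 0},
  {"claw": 5,"delta_pos": [0.06,-0.03,-3],"twist": 0},
  {"claw": 5,"delta_pos": [0.06,-0.03,-7],"twist": 0},
  {"claw": 5,"delta_pos": [0.06,-0.03,-12],"twist": 0},
  {"claw": 5,"delta_pos": [0.06,-0.03,-12],"twist": 0},
  {"claw": 5,"delta_pos": [0.06,-0.03,-12],"twist": 0},
])

```text
clock: 10.7
tcp_pos: [0.5431, -0.1358, 0.1883]
orientation: [0.0, 0.624, 0.782, -0.0]
wrist_force: [0.6, -0.4, -0.4]
finger_gap: 0.0502
```

```bash
python3 st.py; python3 -c "
from h import *
s=get_state();b=np.array([.529,-.0752,0])+.1265*np.array([.360,.933,0]);b[2]=.2;print(b,totool(s,b))
print('tray',totool(s,[.558,.286,.2]))"
```

```text
t 10.7 heading 102.81500491202937 tcp [ 0.5431 -0.1358  0.1883] F tool [-0.55  0.45  0.38] M tool [-0.037 -0.006  0.014] gap 0.05022814847895751
R 0.06194398241996642 ang 281.73275218912227
[0.57454   0.0428245 0.2      ] [16.72448995  7.02938514 -1.17011065]
tray [40.80318326 10.81031267 -1.17846249]
```

Request:
play_rows([
  {"claw": 5,"delta_pos": [4,1.8,-1],"twist": -10},
  {"claw": 5,"delta_pos": [8,3.5,-1],"twist": -20},
  {"claw": 5,"delta_pos": [12,5.2,-1],"twist": -30},
  {"claw": 5,"delta_pos": [16.4,7,-1],"twist": -40},
  {"claw": 5,"delta_pos": [16.4,7,-1],"twist": -50},
  {"claw": 5,"delta_pos": [16.4,7,-1],"twist": -56},
  {"claw": 5,"delta_pos": [16.4,7,-1],"twist": -56},
  {"claw": 5,"delta_pos": [16.4,7,-1],"twist": -56},
])

```text
clock: 11.7
tcp_pos: [0.5745, 0.0395, 0.1974]
orientation: [-0.001, 0.185, 0.983, -0.0]
wrist_force: [-0.0, -0.1, -0.4]
finger_gap: 0.0497
```

```bash
python3 st.py; python3 -c "
from h import *
i,s=snap('wrist','pics/w4.png',None,1.5)
for z in (.04,.068): print(w2px(i,[.573,.0396,z])*1.5)
print(w2px(i,[*s['tcp_pos'][:2],.068])*1.5)"
```

```text
t 11.7 heading 158.70460943942084 tcp [0.5745 0.0395 0.1974] F tool [-0.03 -0.1   0.44] M tool [-0.     0.023  0.022] gap 0.049709874280923265
R 0.1228537160254744 ang 69.03293739861525
[380.66863892 258.51029429]
[380.76682281 269.00450671]
[381.43823918 270.98389186]
```

View pics/w4.png

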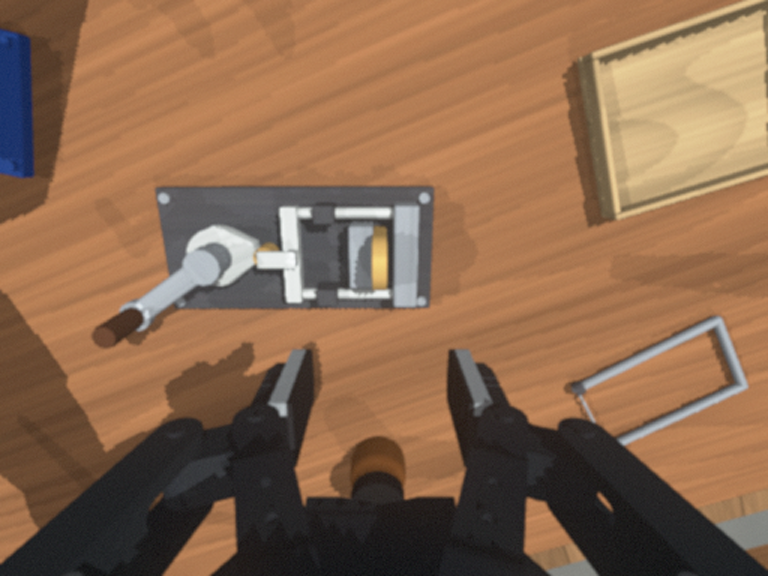

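Request:
play_rows([
  {"claw": 5,"delta_pos": [0,0,5],"twist": 0},
  {"claw": 5,"delta_pos": [0,0,10],"twist": 0},
  {"claw": 5,"delta_pos": [0,0,14],"twist": 0},
  {"claw": 5,"delta_pos": [0,0,15.4],"twist": 0},
  {"claw": 3,"delta_pos": [0,0,15.4],"twist": 0},
  {"claw": 2,"delta_pos": [0,0,15.4],"twist": 0},
  {"claw": 0.3,"delta_pos": [0,0,15.4],"twist": 0},
  {"claw": 0.3,"delta_pos": [0,0,15.4],"twist": 0},
  {"claw": 0.3,"delta_pos": [0,0,15.4],"twist": 0},
  {"claw": 0.3,"delta_pos": [0,0,15.4],"twist": 0},
], force=40)

```text
clock: 13.0
tcp_pos: [0.5767, 0.0395, 0.0464]
orientation: [0.002, 0.184, 0.983, 0.0]
wrist_force: [-0.9, -0.7, 5.9]
finger_gap: 0.0095
```

```bash
python3 st.py
```

```text
t 13.0 heading 158.81598934207037 tcp [0.5767 0.0395 0.0464] F tool [ 0.53 -0.95 -5.91] M tool [-0.041  0.022  0.051] gap 0.009457185419433946
R 0.1236652598293632 ang 68.08591246543855
```

Request:
play_rows([
  {"claw": 0.3,"delta_pos": [0,0,-1],"twist": 0},
  {"claw": 0.3,"delta_pos": [0,0,-2.5],"twist": 0},
  {"claw": 0.3,"delta_pos": [0,0,-4.5],"twist": 0},
  {"claw": 0.3,"delta_pos": [0,0,-7],"twist": 0},
  {"claw": 0.3,"delta_pos": [0,0,-10],"twist": 0},
  {"claw": 0.3,"delta_pos": [0,0,-12],"twist": 0},
  {"claw": 0.3,"delta_pos": [0,0,-12],"twist": 0},
  {"claw": 0.3,"delta_pos": [0,0,-12],"twist": 0},
])

```text
clock: 14.0
tcp_pos: [0.5745, 0.0397, 0.164]
orientation: [-0.0, 0.184, 0.983, -0.0]
wrist_force: [-0.2, 0.5, -0.6]
finger_gap: 0.0089
```

```bash
python3 st.py; python3 -c "
from h import *
i,s=snap('wrist','pics/w5.png',None,1.5)
print(totool(s,[.558,.286,s['tcp_pos'][2]]))"
```

```text
t 14.0 heading 158.81929006622494 tcp [0.5745 0.0397 0.164 ] F tool [0.37 0.44 0.6 ] M tool [-0.044  0.006 -0.013] gap 0.008880194296522459
R 0.12301845887533604 ang 69.02128660432585
[1.04429427e+01 2.23717677e+01 5.97651800e-04]
```

View pics/w5.png

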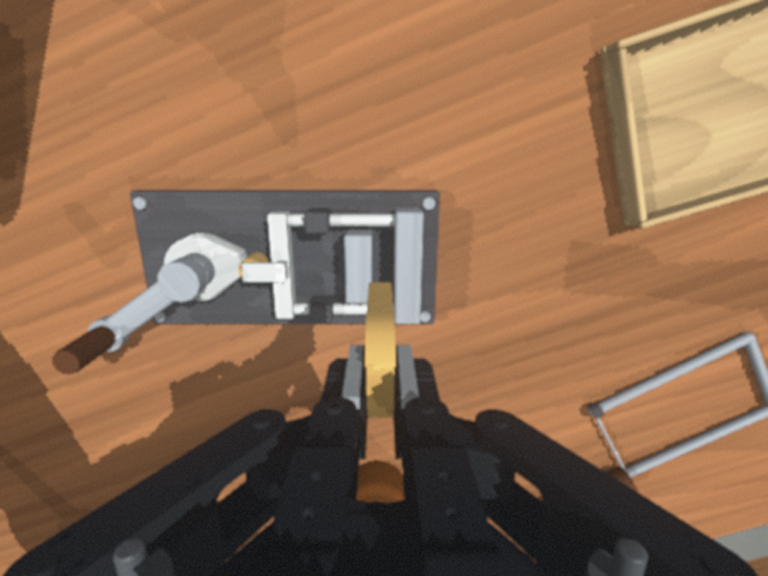

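Request:
play_rows([
  {"claw": 0.3,"delta_pos": [2.5,5.5,0],"twist": 0},
  {"claw": 0.3,"delta_pos": [5,11,0],"twist": 0},
  {"claw": 0.3,"delta_pos": [7.5,16,0],"twist": 0},
  {"claw": 0.3,"delta_pos": [10.4,22.4,0],"twist": 0},
  {"claw": 0.3,"delta_pos": [10.4,22.4,0],"twist": 0},
  {"claw": 0.3,"delta_pos": [10.4,22.4,0],"twist": 0},
  {"claw": 0.3,"delta_pos": [10.4,22.4,4],"twist": 0},
  {"claw": 0.3,"delta_pos": [10.4,22.4,8],"twist": 0},
  {"claw": 0.3,"delta_pos": [10.4,22.4,11],"twist": 0},
  {"claw": 0.3,"delta_pos": [10.4,22.4,11.8],"twist": 0},
  {"claw": 0.3,"delta_pos": [10.4,22.4,11.8],"twist": 0},
])

```text
clock: 15.42
tcp_pos: [0.5591, 0.2848, 0.0464]
orientation: [-0.0, 0.185, 0.983, -0.0]
wrist_force: [0.1, -0.7, -1.8]
finger_gap: 0.0088
```

```bash
python3 st.py
```

```text
t 15.425 heading 158.72523068306432 tcp [0.5591 0.2848 0.0464] F tool [-0.4  -0.61  1.78] M tool [-0.028  0.014  0.022] gap 0.008835539396274409
R 0.3611629253636066 ang 85.45356693108268
```

Request:
play_rows([
  {"claw": 0.3,"delta_pos": [0,0,0.2],"twist": 0},
  {"claw": 0.3,"delta_pos": [0,0,0.4],"twist": 0},
  {"claw": 0.3,"delta_pos": [0,0,0.6],"twist": 0},
  {"claw": 0.3,"delta_pos": [0,0,0.7],"twist": 0},
  {"claw": 0.3,"delta_pos": [0,0,0.7],"twist": 0},
])

```text
clock: 16.05
tcp_pos: [0.559, 0.2862, 0.0396]
orientation: [0.0, 0.184, 0.983, 0.0]
wrist_force: [-0.3, -0.4, -1.1]
finger_gap: 0.009
```

```bash
python3 st.py
```

```text
t 16.05 heading 158.8263776391518 tcp [0.559  0.2862 0.0396] F tool [ 0.14 -0.46  1.09] M tool [-0.016 -0.03   0.026] gap 0.008958008571784767
R 0.3624902939062144 ang 85.49112421371808
```

Request:
play_rows([
  {"claw": 0.3,"delta_pos": [0,0,0.1],"twist": 0},
  {"claw": 0.3,"delta_pos": [0,0,0.2],"twist": 0},
  {"claw": 0.3,"delta_pos": [0,0,0.2],"twist": 0},
  {"claw": 0.3,"delta_pos": [0,0,0.2],"twist": 0},
])

```text
clock: 16.55
tcp_pos: [0.5591, 0.2863, 0.0394]
orientation: [0.001, 0.184, 0.983, 0.0]
wrist_force: [-4.1, -2.0, 10.5]
finger_gap: 0.0089
```

```bash
python3 st.py
```

```text
t 16.55 heading 158.83135777682406 tcp [0.5591 0.2863 0.0394] F tool [  3.04  -3.34 -10.55] M tool [0.652 0.744 0.011] gap 0.008894770489924297
R 0.362581739395756 ang 85.48179696873872
```

Request:
play_rows([
  {"claw": 0.3,"delta_pos": [0,0,-0.1],"twist": 0},
  {"claw": 0.3,"delta_pos": [0,0,-0.1],"twist": 0},
  {"claw": 1.2,"delta_pos": [0,0,-0.1],"twist": 0},
  {"claw": 2,"delta_pos": [0,0,-0.1],"twist": 0},
  {"claw": 4,"delta_pos": [0,0,-0.1],"twist": 0},
  {"claw": 4,"delta_pos": [0,0,-0.1],"twist": 0},
  {"claw": 4,"delta_pos": [0,0,-2],"twist": 0},
  {"claw": 4,"delta_pos": [0,0,-5],"twist": 0},
  {"claw": 4,"delta_pos": [0,0,-10],"twist": 0},
  {"claw": 4,"delta_pos": [0,0,-15],"twist": 0},
  {"claw": 4,"delta_pos": [0,0,-15],"twist": 0},
  {"claw": 4,"delta_pos": [0,0,-15],"twist": 0},
])

```text
clock: 18.05
tcp_pos: [0.5588, 0.286, 0.1871]
orientation: [-0.0, 0.184, 0.983, -0.0]
wrist_force: [-0.2, -0.4, -0.6]
finger_gap: 0.0397
```

```bash
python3 st.py; python3 -c "
from h import *
i,s=snap('wrist','pics/w6.png',None,1.5)"
```

```text
t 18.05 heading 158.81847244343427 tcp [0.5588 0.286  0.1871] F tool [ 0.08 -0.46  0.59] M tool [ 0.066 -0.014 -0.079] gap 0.03969483004727098
R 0.3623050515531755 ang 85.5152853998226
```

View pics/w6.png

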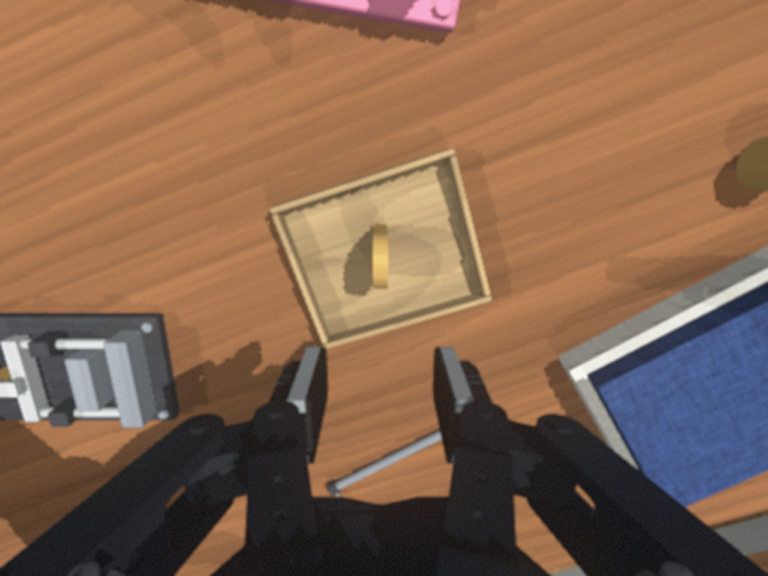

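The blank stands upright in the tray at (380,255), the jaw is still open at (105,380), and the robot is clear of everything.

```bash
python3 -c "
from workcell import env;print(env.hand_in())"
```

```text
the job is handed in; nothing more can be done
None
```

The brass blank is in the wooden tray, the clamp's jaw is standing open, and the job is handed in at about 18 s of the 70 s allowed. The hand-in gave no verdict.

- **Crank:** I gripped the handle at 20 N and turned it about 90° anticlockwise. The ramp load showed at about 46–52° (up to 6.6 N, a little under the 8–11 N given) and faded to under 1 N at about 80°. I stopped 10° further on. The wrist picture put the roller in the middle of the cam's nose, so I let go there.
- **Blank:** I gripped it at 40 N across its thickness (finger gap 9 mm) and lifted it straight out. I lowered it onto the tray floor, felt about 10 N of contact while still holding it, then released it.
- **Last checks:** The final picture shows the blank upright near the middle of the tray, the jaw still open, and the gripper clear with wrist force near zero. The saw, jar, mandrel and bench pin were never touched, though I did not measure their positions again at the end.
- **Did not match:** When I gripped the blank, the tool stopped about 3 mm higher than commanded, with about 6 N pushing up, so something was touching the fingers. It cleared when I lifted. At mid-dwell, just before I relaxed the grip, the crank also showed about 3 N sideways and 5 N towards the shaft. I took that as strain in the grip.

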